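Tip the turned balls from the covered scoop

TASK

Two turned wooden balls wait in the covered metal scoop. Pinch the scoop's loose lid shut with the fingers, by squeezing its two wooden grips together, and carry it shut to the plain cork-floored tray; there slide the lid open over the nose, tip both balls into the tray, and stand the empty scoop upright on the bench, outside the tray.

Things in the scene. Friction and masses are not known exactly. Their poses are not given: they have to be found in the camera images.
- scoop: Covered steel scoop, loose: 100 (x) x 60 (y) x 44 mm high, 0.25 kg. Origin: centre of underside, z up. Open nose, without lip, at own -x; x = +50 is walled. Two upright wooden grips, 8 mm thick along x, 30 mm wide, tops at z = 84 mm: the fixed one at x = +23 (from z = 48, on a bridge over the lid), the lid's at x = -23 when shut. Squeeze both (54 mm outside, 38 between) to lift it shut.
- lid (a joint): The scoop's sliding lid: 0 = shut, 0.045 m = fully open; starts ajar 4 to 12 mm. Opens along the scoop's -x, very easily (0.1 N), also by itself when tipped nose down. Plate top at z = 41 mm; its 4 mm end flap shuts the nose and moves out with it: balls drop between nose and flap at 25 to 40 degrees of tip, nose down. Its wooden grip: x = -23 mm minus the joint value, z = 41 to 84 mm.
- ball_1: A turned beech ball, 28 mm in diameter, 10 g, loose in the scoop under the lid. Origin: its centre.
- ball_2: The second ball, the same, also in the scoop.
- tray: The tray to fill: plain open plywood tray with a cork floor and no dividers, 190 mm (its x) by 170 mm (its y), walls 6 mm thick and 36 mm high, floor surface 8 mm above the bench; fixed to the bench. Origin: centre of its underside, z up. (The tray with dividers is not it.)
Not all that is in view belongs to the job. What is shaped like the scoop but orange or turquoise is not meant.

How it is judged (in metres and radians):
On the way, in this order (a step that is already met when the one before it is completed fails the run):
1. the scoop is lifted clear of the bench with the fingers holding its lid shut (height (world z) of scoop above 0.03 m and value of joint lid below 0.005 m and contact force between the fingers and lid above 0.5 N), for 0.2 s.
2. the scoop has come to the tray (within 280 mm, centre to centre) with its lid still shut (horizontal distance between scoop and tray below 0.28 m and value of joint lid below 0.005 m), for 0.1 s.
3. the lid is slid open (by more than 30 mm) there (horizontal distance between scoop and tray below 0.28 m and value of joint lid above 0.03 m), for 0.1 s.
At the end, for the whole second after the job is handed in: Both balls lie inside the plain tray (centres within its walls and less than 35 mm above the bench); the scoop stands upright (within 5 degrees) and still on the bench itself, within 5 mm of bench height, not in or on the tray (x of ball_1 in the frame of tray between -0.085 and 0.085 m and y of ball_1 in the frame of tray between -0.075 and 0.075 m and z of ball_1 in the frame of tray between 0 and 0.035 m and x of ball_2 in the frame of tray between -0.085 and 0.085 m and y of ball_2 in the frame of tray between -0.075 and 0.075 m and z of ball_2 in the frame of tray between 0 and 0.035 m and height (world z) of scoop below 0.005 m and angle between scoop's own z axis and vertical below 0.1 rad and linear speed of scoop below 0.03 m/s); the robot touches nothing.
It fails at once if the lid comes open (by more than 6 mm) while the scoop is carried, more than 20 mm above the bench, with a ball in it and more than 280 mm from the tray (height (world z) of scoop above 0.02 m and value of joint lid above 0.006 m and horizontal distance between scoop and tray above 0.28 m and distance between any of ball_1, ball_2 and scoop below 0.07 m).
It also fails if it takes over 61 s, if anything falls off the work surface, if the arm or the gripper's body presses on something with over 40 N, if the wrist force passes 120 N, or if a joint passes its speed limit or range.

ROBOT

A 6-joint arm with a two-finger parallel gripper is mounted at the origin on the work surface. World frame = base frame: x ahead of the robot, y to its left, z up, the work surface at z = 0. Lengths are in m, angles in degrees, forces in N, time in s.
With the tool pointing down it reaches from about 0.225 to 0.875 m from the base axis. Payload 3.4 kg.
Tool frame: the origin (TCP) lies at the very end of the fingers, on their centre line; the grasp point (between the pads) lies 19 mm behind it; z points along the fingers, y is the direction in which the jaws open and shut (so a half turn about z gives the same grasp; the last joint's range is limited). The gripper opens to 85 mm and grips with 20 to 120 N. Pads are 22 mm wide; open, the fingers measure 114 mm over their backs; the gripper's body (76 mm by 85 mm) begins 54 mm behind the grasp point. The pads swing forward as they close: fully open they stand 13 mm farther back than shut.
Start: joints at [-72.823, 15.808, 86.224, -0, 77.962, -6.933], TCP at [0.235, -0.525, 0.231] pointing down, gripper open.
Joint ranges: [-165.64, 165.64], [-43.16, 119.46], [12.63, 154.43], [-67.54, 247.53], [6.08, 155.33], [-154.97, 154.97]. Speed limits (degrees/s): [147.25, 147.25, 180, 180, 180, 180].

INTERFACE

Orientations are given as [roll, pitch, yaw] about the fixed x, y, z axes, in that order (R = Rz(yaw) Ry(pitch) Rx(roll)).
In Python, from bench import status, camera, camera_model, bot, spotter gives the robot as it stands.
- The arm moves only by the shell command python3 -m inch 'ROWS' [FORCE]. ROWS is JSON, a list of rows, each a list of 5 numbers: the closure, from 0 (fully open) to 1 (shut), then the shift along the tool's x, y, z in mm, then the turn about the tool's z in rad. A call has 1 to 5 rows; each row shifts and turns the commanded pose from where the row before left it, along the tool's axes as they then stand; what a row does not reach is not made up. A row lasts 1/10 s, in which the tool goes at most 50 mm and 8.59 degrees, less where a joint would pass 70% of its speed; a pose out of reach is approached as far as the arm can. A call with a gripper value outside its range is refused whole. The fingers move at their own pace and stop on an object; FORCE is the grip in N (left out, the last holds). Time passes only in rows, so rows that do not move let the fingers close. It gives the time, the measured TCP pose, the force and the opening at its end, in the units of the state.
- status.observe(): the state, without advancing time (a new reading comes with each control period).
- camera(name): name is "side" or "top"; returns the picture (420x560x3 uint8, red, green, blue); there is no depth.
- camera_model(name): a dict with "mtx" (3x3 intrinsics, pixels), "k1" (the pictures are not rectified: a ray, as slopes to the right and down, at radius r is drawn at 1 + k1 r^2 times it, then the intrinsics apply), "rvec" (rotation vector, rad) and "tvec" (3), from world to camera coordinates, as OpenCV has them. Camera axes: x right, y down, z forward; pixel columns grow to the right and rows downward; lengths in m; the calibration is good to about 2 mm. A picture is of the moment at which its call begins. camera_model takes no time and is no camera call.
- bot.finish_job(): hands the job in, once; it reports no verdict.
Trained networks look in the newest picture that a camera, given by its name, has taken for a name from the list of things; names that differ only in an ending like _2 or _b are one class to them, and where a whole thing is asked for, a point or a joint stands for the part that bears it (a point fixed in the world has none). Each returns a list of dicts, best first, with "conf" (0 to 1); they miss things now and then, are a little off and sometimes report something else, mostly with a low value. They report only what shows in the picture. A call takes as long as a camera call. They do not tell look-alikes from the thing itself.
- spotter.find_in(camera, thing): "extent" ([left, top, width, height] in pixels, round what is visible of it).
- spotter.regions_of(camera, thing): "region" (420x560 bool, what is visible of it) and "extent" ([left, top, width, height] in pixels, round what is visible of it).
- spotter.mark_of(camera, thing): "at" ([column, row] in pixels: a listed point, or the origin of a listed thing).
The state is a dict: "t": time; "joints": joint angles; "qvel": joint speeds; "tau": joint torques, N m; "tcp_pos": TCP position; "orientation": TCP orientation; "contact_force": force on the tool from outside, world axes, zero at the start; "torque": the same for the moment, N m; "finger_gap": finger opening in m.
Only numpy, scipy, OpenCV 4.12 (cv2) and the standard library are available. Lean on these libraries where they do the work, as an engineer would, in place of code of your own. Each camera call takes 0.05 s, during which the arm holds its last target.

## Working session

There is one attempt and no reset: what is moved stays moved. The work goes in short steps, Python scripts to look and compute and a shell command to move; the robot and the scene stay as the last step left them, time stands still between calls to the robot, and variables do not carry over. Pictures are saved under pics/ and viewed, and the job is handed in when it is done.

```bash
ls; mkdir -p pics; python3 - <<'E'
from bench import status, camera, camera_model
import cv2
for n in("side","top"):
    im=camera(n); cv2.imwrite(f"pics/{n}0.png",im[:,:,::-1]); print(camera_model(n))
print(status.observe())
E
```

```text
pics
{'mtx': array([[417.24737768,   0.        , 285.74883845],
       [  0.        , 417.24737768, 209.4802857 ],
       [  0.        ,   0.        ,   1.        ]]), 'k1': -0.13007259129578508, 'rvec': array([ 0.95935531, -2.29175097,  1.24479905]), 'tvec': array([0.29918429, 0.23604487, 0.6852381 ])}
{'mtx': array([[511.77762191,   0.        , 281.99605   ],
       [  0.        , 511.77762191, 207.72758533],
       [  0.        ,   0.        ,   1.        ]]), 'k1': -0.028367408409950327, 'rvec': array([ 2.18946408, -2.19166414,  0.03824645]), 'tvec': array([-0.02243711,  0.47599882,  1.17302165])}
{'t': 0.1, 'joints': array([-7.28244551e+01,  1.58449386e+01,  8.62893070e+01, -6.81721078e-04,
        7.79603619e+01, -6.93206042e+00]), 'qvel': array([-0.03787832, -0.09575445, -0.1819708 , -0.05391288,  0.03431456,
       -0.05257127]), 'tau': array([ 3.45025437e-04, -4.17698729e+01, -2.46404529e+01, -2.18386695e-04,
        5.82278983e-03, -1.11217361e-05]), 'tcp_pos': array([ 0.23471775, -0.52439715,  0.23050751]), 'orientation': array([-1.79906004e+02, -1.07567795e-02,  2.41077392e+01]), 'contact_force': array([-0.30225192,  0.40309602,  0.374209  ]), 'torque': array([-0.07313247, -0.05789742,  0.00946066]), 'finger_gap': 0.08567530986059013}
```

View pics/side0.png

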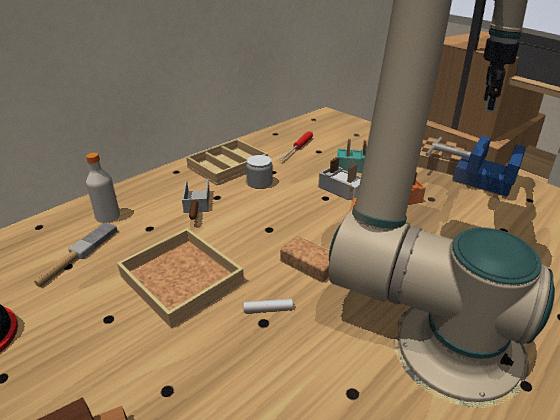

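View pics/top0.png

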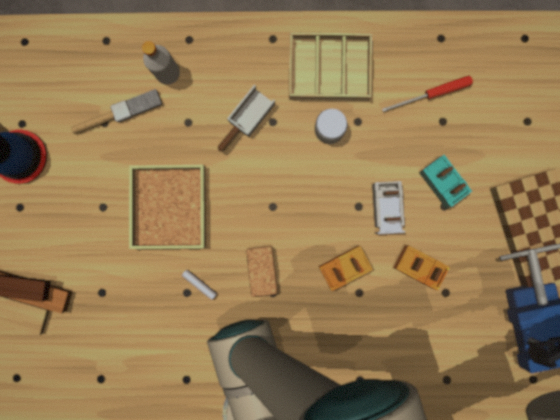

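The side view shows the metal scoop at about (340,180), turquoise (352,158), orange (405,193), the plain tray (181,275) and the divided tray (226,160). In the top view:
- Grey covered scoop with two grips: (389,208). This is my choice.
- Orange look-alikes: (347,268) and (422,266).
- Turquoise look-alike: (446,181).
- Open hand scoop or dustpan: (252,112).
- Plain cork tray: (168,206). The divided tray is at (331,67).

Next I'll check the choice in a crop and measure.

```bash
cat > h.py <<'E'
import numpy as np, cv2
from bench import status, camera, camera_model, spotter
def cm(n):
    m=camera_model(n); R=cv2.Rodrigues(np.array(m['rvec']))[0]; return np.array(m['mtx']),m['k1'],R,np.array(m['tvec'])
def ray(n,px):
    K,k1,R,t=cm(n); d=np.array([(px[0]-K[0,2])/K[0,0],(px[1]-K[1,2])/K[1,1]]); u=d.copy()
    for _ in range(20): u=d/(1+k1*(u@u))
    return -R.T@t, R.T@np.array([u[0],u[1],1.])
def at_z(n,px,z):
    c,d=ray(n,px); return c+d*(z-c[2])/d[2]
def proj(n,P):
    K,k1,R,t=cm(n); p=R@np.asarray(P,float)+t; u=p[:2]/p[2]; u=u*(1+k1*(u@u)); return K[:2,:2]@u+K[:2,2]
E
python3 - <<'E'
from h import *
im=camera("top"); c=im[150:300,310:480]; cv2.imwrite("pics/c1.png",cv2.resize(c,None,fx=4.5,fy=4,interpolation=cv2.INTER_CUBIC)[:,:,::-1][:600,:780])
ims=camera("side"); cv2.imwrite("pics/c2.png",cv2.resize(ims[120:220,300:440],None,fx=5,fy=5,interpolation=cv2.INTER_CUBIC)[:,:,::-1])
for th in("scoop","lid","tray"):
    for d in spotter.find_in("top",th)[:5]: print(th,d)
    for d in spotter.mark_of("top",th)[:5]: print(th,d, at_z("top",d['at'],0))
for r in spotter.regions_of("top","tray")[:3]:
    cn=cv2.findContours(r['region'].astype(np.uint8),0,2)[0]; cn=max(cn,key=cv2.contourArea); print(r['conf'],cv2.minAreaRect(cn))
for r in spotter.regions_of("top","scoop")[:5]:
    cn=cv2.findContours(r['region'].astype(np.uint8),0,2)[0]; cn=max(cn,key=cv2.contourArea); print(r['conf'],cv2.minAreaRect(cn))
E
```

```text
scoop {'extent': [415.9, 156.9, 52.3, 53.0], 'conf': 0.87}
scoop {'extent': [392.6, 244.1, 57.0, 43.3], 'conf': 0.8}
scoop {'extent': [373.4, 183.2, 31.5, 48.0], 'conf': 0.77}
scoop {'extent': [319.7, 245.3, 48.4, 46.3], 'conf': 0.66}
scoop {'at': [385.6, 207.3], 'conf': 0.93} [ 0.47720013 -0.2644783   0.        ]
scoop {'at': [419.8, 264.1], 'conf': 0.64} [ 0.34509041 -0.34258384  0.        ]
scoop {'at': [344.8, 264.4], 'conf': 0.56} [ 0.34458671 -0.16851385  0.        ]
lid {'extent': [393.6, 245.6, 52.2, 38.2], 'conf': 0.8}
lid {'extent': [379.0, 199.2, 21.3, 35.2], 'conf': 0.66}
lid {'extent': [323.9, 247.8, 49.5, 40.3], 'conf': 0.64}
lid {'extent': [417.6, 153.9, 50.1, 50.2], 'conf': 0.57}Traceback (most recent call last):
  File "<stdin>", line 6, in <module>
ValueError: it knows: ball, scoop, tray
```

View pics/c1.png

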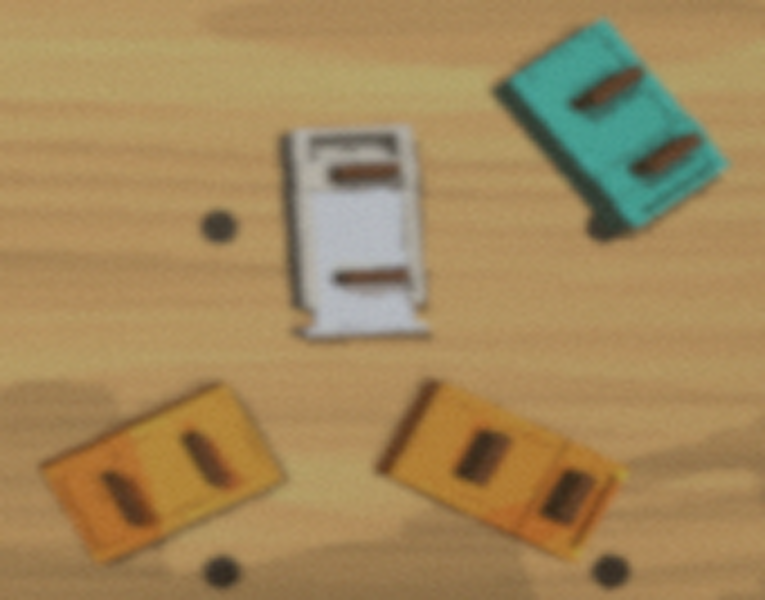

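View pics/c2.png

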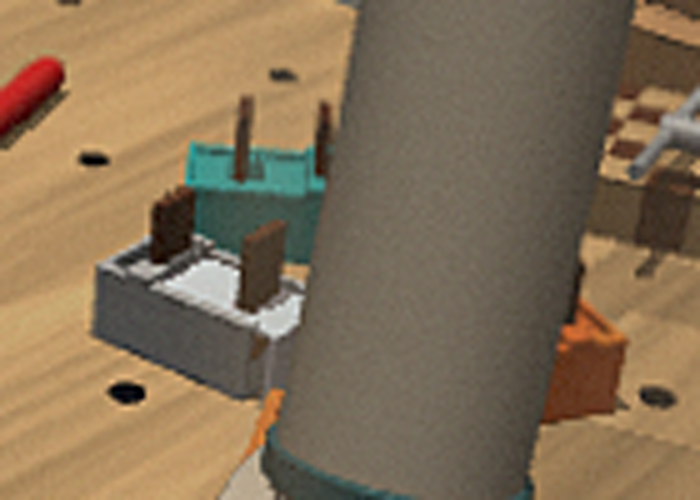

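```bash
python3 - <<'E'
from h import *
from scipy.optimize import least_squares
for p,z in [((374.4+1,182.5),.044),((401.1,181.75),.044),((404.4,226.25),.044),((377.5,227),.044)]:
    print(at_z("top",p,z).round(4))
U=lambda c:(310+c[0]/4.5,150+c[1]/4)
for c in [(365,168),(372,270)]: print('grip',at_z("top",U(c),.084).round(4))
print('flap',at_z("top",U((297,332)),.041).round(4),at_z("top",U((432,332)),.041).round(4))
spot=camera("top")
for r in spotter.regions_of("top","tray")[:3]:
    cn=cv2.findContours(r['region'].astype(np.uint8),0,2)[0]; cn=max(cn,key=cv2.contourArea); b=cv2.minAreaRect(cn); print(r['conf'],b,[at_z("top",q,.036).round(3) for q in cv2.boxPoints(b)], at_z("top",b[0],.036).round(4))
cv2.imwrite("pics/tr.png",cv2.resize(spot[150:260,110:230],None,fx=5,fy=5,interpolation=cv2.INTER_CUBIC)[:,:,::-1])
print('cam',[ray(n,(0,0))[0] for n in("top","side")])
E
```

```text
[ 0.531  -0.2338  0.044 ]
[ 0.5326 -0.2917  0.044 ]
[ 0.4324 -0.2979  0.044 ]
[ 0.4308 -0.2375  0.044 ]
grip [ 0.5064 -0.2609  0.084 ]
grip [ 0.451  -0.2637  0.084 ]
flap [ 0.4174 -0.2346  0.041 ] [ 0.4173 -0.302   0.041 ]
0.58 ((167.4169921875, 206.51805114746094), (84.2716293334961, 79.07234954833984), 89.04515838623047) [array([0.573, 0.331, 0.036]), array([0.576, 0.15 , 0.036]), array([0.384, 0.145, 0.036]), array([0.381, 0.325, 0.036])] [0.4779 0.2376 0.036 ]
cam [array([ 0.41894601, -0.0385783 ,  1.19417505]), array([-0.10233763,  0.52830314,  0.57026527])]
```

View pics/tr.png

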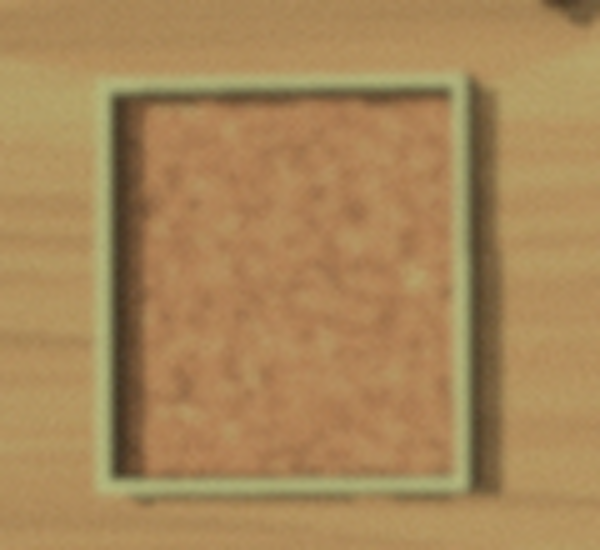

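The crop confirms the choice. The grey scoop is the only steel one with two wooden grips. Its lid is ajar about 9.5 mm, with the nose toward image bottom (world -x). I put the scoop at about (0.482, -0.265) with yaw about +2.8°, and the tray at about (0.477, 0.239), long side along x. First I'll turn the tool to yaw about 93°, so the jaws lie along the scoop's x.

```bash
python3 -m inch '[[0,0,0,0,-0.15],[0,0,0,0,-0.15],[0,0,0,0,-0.15],[0,0,0,0,-0.15],[0,0,0,0,-0.15]]' 40; python3 -m inch '[[0,0,0,0,-0.15],[0,0,0,0,-0.15],[0,0,0,0,-0.149],[0,0,0,0,0]]'
```

```text
t: 0.95
tcp_pos: [0.2349, -0.5249, 0.2314]
orientation: [180.0, 0.0, 67.4]
contact_force: [0.2, 0.2, 0.2]
finger_gap: 0.0855
t: 1.35
tcp_pos: [0.2349, -0.5248, 0.2313]
orientation: [180.0, 0.0, 92.8]
contact_force: [0.2, 0.4, 0.7]
finger_gap: 0.0856
```

```bash
python3 -m inch '[[0,31,32.4,0,0],[0,31,32.4,0,0],[0,31,32.4,0,0],[0,31,32.4,0,0],[0,31,32.4,0,0]]'; python3 -m inch '[[0,31,32.4,0,0],[0,31,32.4,0,0],[0,30,32.4,20,0],[0,0,0,20,0],[0,0,0,0,0]]'; python3 - <<'E'
from h import *
ims=camera("side"); cv2.imwrite("pics/s3.png",ims[:,:,::-1])
cv2.imwrite("pics/s3c.png",cv2.resize(ims[90:240,290:440],None,fx=4,fy=4,interpolation=cv2.INTER_CUBIC)[:,:,::-1])
# overlay model of scoop
def P(x,y,z,o=(.4817,-.2652),a=np.radians(2.8)):
    return np.array([o[0]+x*np.cos(a)-y*np.sin(a),o[1]+x*np.sin(a)+y*np.cos(a),z])
big=cv2.resize(ims[90:240,290:440],None,fx=4,fy=4,interpolation=cv2.INTER_CUBIC)[:,:,::-1].copy()
for q in [(sx*.05,sy*.03,z) for sx in(-1,1) for sy in(-1,1) for z in(0,.044)]+[(.023,sy*.015,.084) for sy in(-1,1)]+[(-.0325,sy*.015,.084) for sy in(-1,1)]:
    u=(proj("side",P(*q))-[290,90])*4; cv2.circle(big,tuple(int(v) for v in u),3,(0,0,255),-1)
cv2.imwrite("pics/s3o.png",big)
E
```

```text
t: 1.85
tcp_pos: [0.3901, -0.3608, 0.2315]
orientation: [180.0, 0.0, 92.6]
contact_force: [0.5, -1.2, -1.3]
finger_gap: 0.0856
t: 2.35
tcp_pos: [0.4808, -0.2632, 0.1888]
orientation: [-179.7, -0.2, 92.8]
contact_force: [-0.8, 0.6, -0.7]
finger_gap: 0.0857
```

View pics/s3o.png

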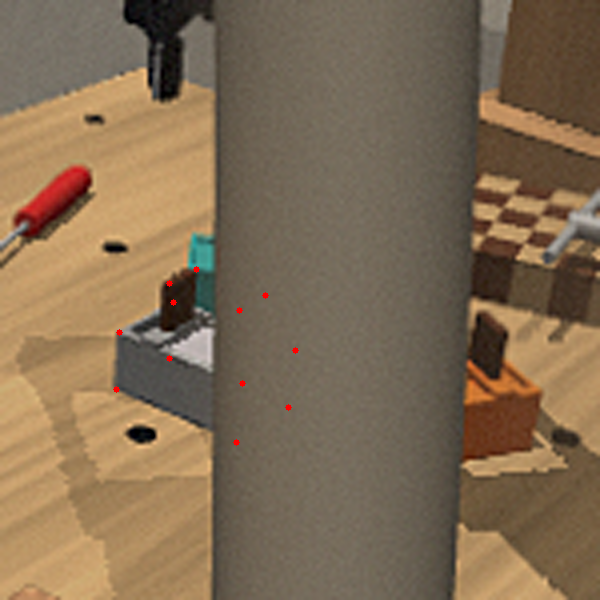

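The side overlay puts the model's fixed grip and rear corner within about 1 px of the picture (grip top at crop (163–196, 282–268)), so the pose holds. Lowering now.

```bash
python3 -m inch '[[0,0,0,30,0],[0,0,0,30,0],[0,0,0,30,0],[0,0,0,20,0],[0,0,0,0,0]]'; python3 -m inch '[[0,0,0,10,0],[0,0,0,10,0],[0,0,0,0,0]]'; python3 - <<'E'
from h import *
im=camera("top"); cv2.imwrite("pics/t4.png",cv2.resize(im[140:290,310:480],None,fx=4,fy=4,interpolation=cv2.INTER_CUBIC)[:,:,::-1])
ims=camera("side")
cv2.imwrite("pics/s4c.png",cv2.resize(ims[90:240,290:440],None,fx=4,fy=4,interpolation=cv2.INTER_CUBIC)[:,:,::-1])
E
```

```text
t: 2.9
tcp_pos: [0.4798, -0.2657, 0.0798]
orientation: [-179.8, -0.1, 92.6]
contact_force: [-0.5, -1.3, 0.4]
finger_gap: 0.0851
t: 3.2
tcp_pos: [0.4813, -0.2655, 0.0609]
orientation: [-180.0, -0.0, 92.8]
contact_force: [-1.1, 0.4, 0.5]
finger_gap: 0.0857
```

View pics/t4.png

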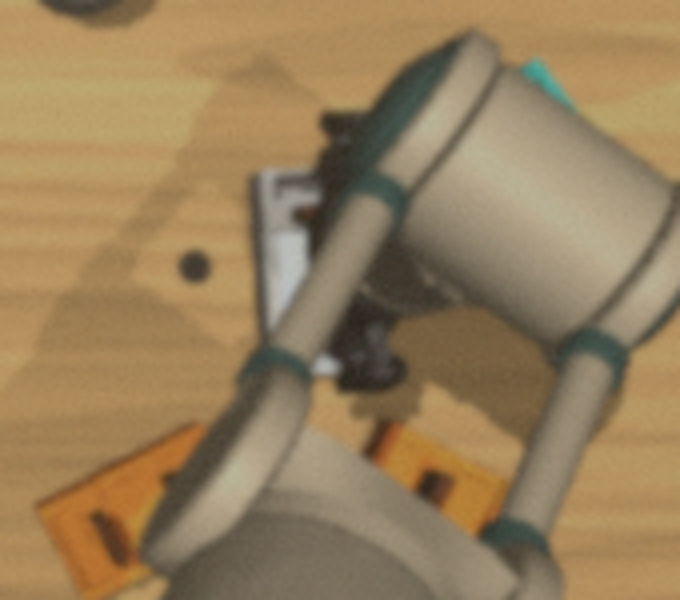

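View pics/s4c.png

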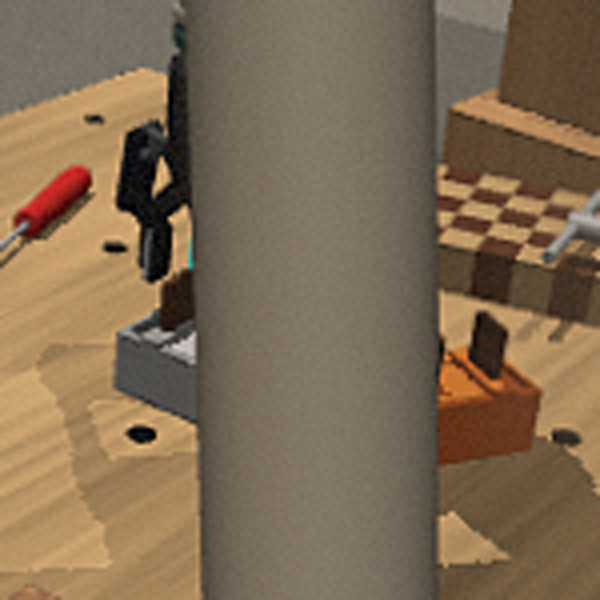

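The far finger is behind the fixed grip with room to spare (side crop (155,270)). I'll lower 6 mm more and squeeze.

```bash
python3 -m inch '[[0,0,0,6,0],[0.3,0,0,0,0],[0.5,0,0,0,0],[0.7,0,0,0,0],[1,0,0,0,0]]' 40;  python3 -m inch '[[1,0,0,0,0],[1,0,0,0,0],[1,0,0,0,0],[1,0,0,0,0]]'
```

```text
t: 3.8
tcp_pos: [0.4828, -0.2658, 0.0563]
orientation: [179.9, 0.1, 92.8]
contact_force: [1.6, 1.2, 5.4]
finger_gap: 0.0524
t: 4.2
tcp_pos: [0.4828, -0.2658, 0.0563]
orientation: [179.9, 0.1, 92.8]
contact_force: [0.9, 1.4, 6.1]
finger_gap: 0.0524
```

Gap is 52 mm against the 54 mm expected, so the lid is shut. Lifting.

```bash
python3 -m inch '[[1,0,0,-10,0],[1,0,0,-10,0],[1,0,0,-15,0],[1,0,0,-20,0],[1,0,0,-20,0]]';  python3 -m inch '[[1,0,0,-20,0],[1,0,0,0,0],[1,0,0,0,0]]'; python3 - <<'E'
from h import *
im=camera("top"); cv2.imwrite("pics/t5.png",cv2.resize(im[140:290,310:480],None,fx=4,fy=4,interpolation=cv2.INTER_CUBIC)[:,:,::-1])
ims=camera("side")
cv2.imwrite("pics/s5c.png",cv2.resize(ims[60:210,290:440],None,fx=4,fy=4,interpolation=cv2.INTER_CUBIC)[:,:,::-1])
E
```

```text
t: 4.7
tcp_pos: [0.481, -0.2652, 0.131]
orientation: [-179.9, -0.0, 92.8]
contact_force: [-0.1, -0.4, -2.0]
finger_gap: 0.052
t: 5.0
tcp_pos: [0.4814, -0.2654, 0.1503]
orientation: [-180.0, 0.0, 92.8]
contact_force: [0.8, 0.4, -2.7]
finger_gap: 0.052
```

View pics/t5.png

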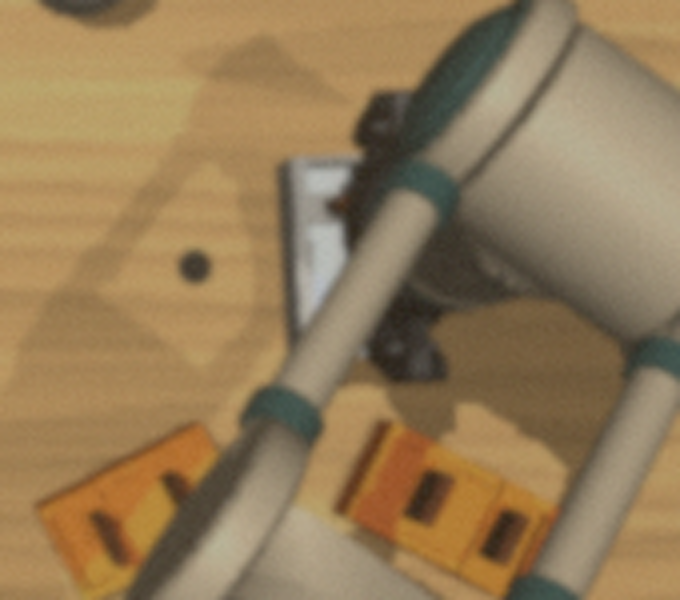

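View pics/s5c.png

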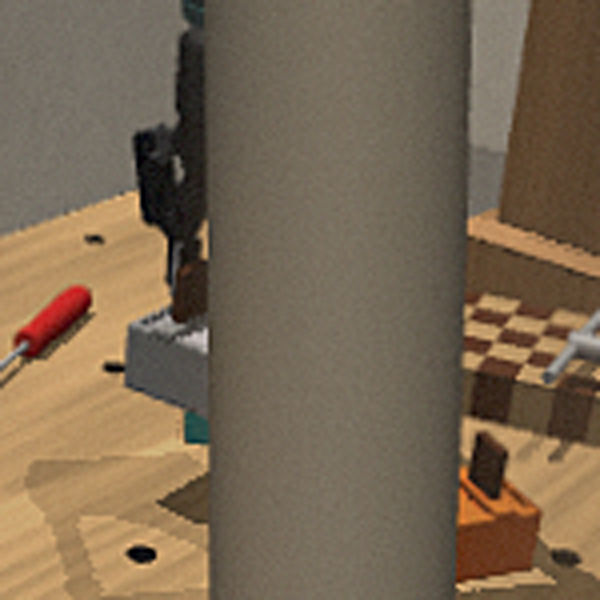

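The scoop hangs level and shut: in the top crop at (310,260), in the side crop its rear wall is at (165,350), and the load is 2.7 N. Now the carry, straight along +y. I plan to set it down inside the tray so nothing can roll away.

```bash
python3 -m inch '[[1,15,0,0,0.049],[1,30,2,0,0],[1,40,2,0,0],[1,40,2,0,0],[1,40,2,0,0]]';  python3 -m inch '[[1,40,2,0,0],[1,40,2,0,0],[1,40,2,0,0],[1,40,2,0,0],[1,40,2,0,0]]';  python3 -m inch '[[1,40,2,0,0],[1,40,2,0,0],[1,30,0,0,0],[1,20,0,0,0],[1,9,0,0,0]]'; python3 -m inch '[[1,0,0,0,0],[1,0,0,0,0]]'
```

```text
t: 5.6
tcp_pos: [0.4879, -0.0989, 0.1489]
orientation: [-179.9, -0.1, 90.0]
contact_force: [0.9, -0.3, -3.2]
finger_gap: 0.0521
t: 6.1
tcp_pos: [0.4979, 0.101, 0.149]
orientation: [-179.9, 0.0, 90.0]
contact_force: [1.5, -0.4, -2.7]
finger_gap: 0.0524
t: 6.6
tcp_pos: [0.502, 0.2402, 0.1488]
orientation: [-179.9, 0.0, 90.1]
contact_force: [0.0, -1.1, -2.2]
finger_gap: 0.0524
t: 6.8
tcp_pos: [0.5025, 0.2375, 0.1496]
orientation: [-179.9, 0.1, 90.0]
contact_force: [-0.5, -0.0, -1.8]
finger_gap: 0.0523
```

```bash
python3 - <<'E'
from h import *
im=camera("top"); cv2.imwrite("pics/t6.png",cv2.resize(im[130:280,90:250],None,fx=4,fy=4,interpolation=cv2.INTER_CUBIC)[:,:,::-1])
ims=camera("side")
cv2.imwrite("pics/s6c.png",cv2.resize(ims[130:330,80:280],None,fx=3,fy=3,interpolation=cv2.INTER_CUBIC)[:,:,::-1])
E
```

```text
(no output)
```

View pics/t6.png

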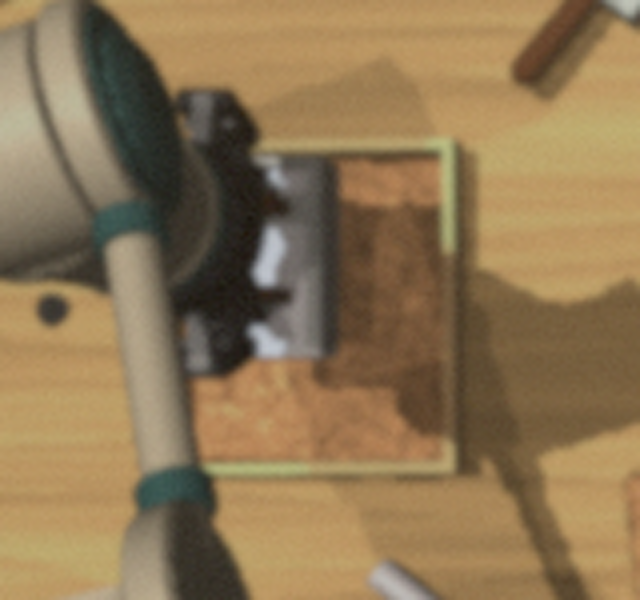

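View pics/s6c.png

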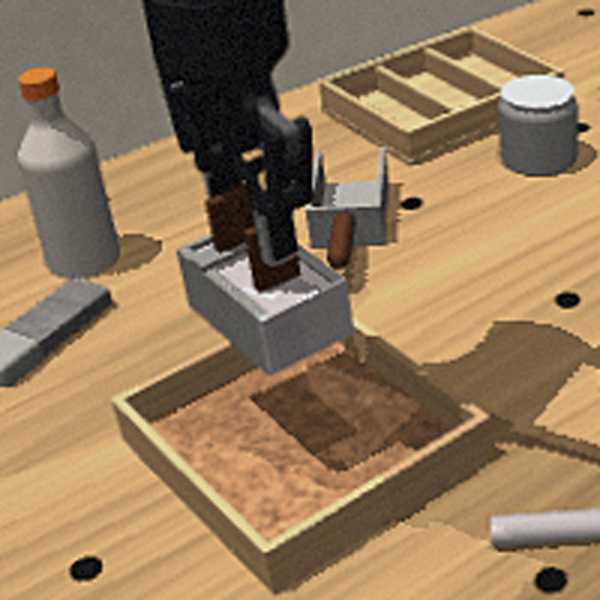

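The shut scoop hangs over the tray, at side crop (265,300) and top crop (290,260). Lowering it onto the cork.

```bash
python3 -m inch '[[1,0,0,25,0],[1,0,0,25,0],[1,0,0,20,0],[1,0,0,8,0],[1,0,0,0,0]]'; python3 -m inch '[[1,0,0,3,0],[1,0,0,2,0],[1,0,0,2,0]]'
```

```text
t: 7.4
tcp_pos: [0.5023, 0.2374, 0.0713]
orientation: [-179.9, 0.1, 89.9]
contact_force: [-0.3, -0.2, -1.9]
finger_gap: 0.0524
t: 7.7
tcp_pos: [0.5036, 0.2387, 0.066]
orientation: [179.9, -0.0, 90.0]
contact_force: [-0.5, 0.0, -2.4]
finger_gap: 0.052
```

```bash
python3 -m inch '[[1,0,0,1,0],[1,0,0,1,0],[1,0,0,0,0]]'
```

```text
t: 8.0
tcp_pos: [0.5032, 0.2387, 0.0643]
orientation: [179.9, -0.0, 90.0]
contact_force: [-1.1, -0.1, 4.0]
finger_gap: 0.0523
```

Touchdown (force +4 N). Opening the fingers and rising.

```bash
python3 -m inch '[[0.6,0,0,0,0],[0.3,0,0,0,0],[0,0,0,0,0],[0,0,0,0,0],[0,0,0,-15,0]]'; python3 -m inch '[[0,0,0,-25,0],[0,0,0,-25,0],[0,0,0,-15,0],[0,0,0,0,0]]'; python3 - <<'E'
from h import *
im=camera("top"); cv2.imwrite("pics/t7.png",cv2.resize(im[130:280,90:250],None,fx=4,fy=4,interpolation=cv2.INTER_CUBIC)[:,:,::-1])
ims=camera("side")
cv2.imwrite("pics/s7c.png",cv2.resize(ims[180:330,90:280],None,fx=4,fy=4,interpolation=cv2.INTER_CUBIC)[:,:,::-1])
E
```

```text
t: 8.5
tcp_pos: [0.5014, 0.238, 0.0766]
orientation: [-179.8, 0.1, 90.0]
contact_force: [-0.3, -0.1, 0.6]
finger_gap: 0.0856
t: 8.9
tcp_pos: [0.5047, 0.2391, 0.1454]
orientation: [179.7, -0.1, 90.0]
contact_force: [-0.1, -0.1, -0.4]
finger_gap: 0.0854
```

View pics/s7c.png

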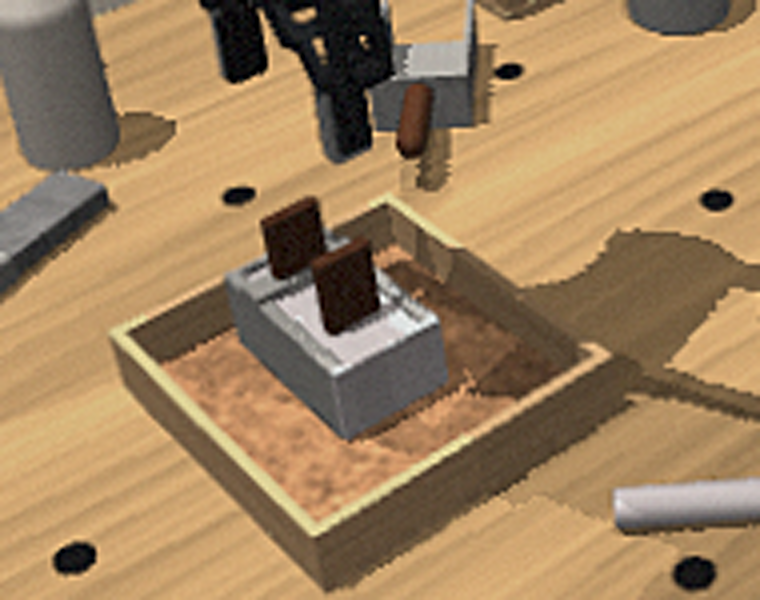

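The scoop sits shut inside the tray (side crop (335,330)), nose toward the near wall. Next I'll take the fixed grip across its width: shift +22.5 mm along scoop x and turn the tool 90°.

```bash
python3 -m inch '[[0,0,22.5,0,0],[0,0,0,0,-0.15],[0,0,0,0,-0.15],[0,0,0,0,-0.15],[0,0,0,0,-0.15]]' 20; python3 -m inch '[[0,0,0,0,-0.15],[0,0,0,0,-0.15],[0,0,0,0,-0.15],[0,0,0,0,-0.15],[0,0,0,0,-0.15]]'; python3 -m inch '[[0,0,0,0,-0.15],[0,0,0,0,-0.07],[0,0,0,30,0],[0,0,0,20,0],[0,0,0,0,0]]';  python3 - <<'E'
from h import *
im=camera("top"); cv2.imwrite("pics/t8.png",cv2.resize(im[130:280,90:250],None,fx=4,fy=4,interpolation=cv2.INTER_CUBIC)[:,:,::-1])
ims=camera("side")
cv2.imwrite("pics/s8c.png",cv2.resize(ims[180:330,90:280],None,fx=4,fy=4,interpolation=cv2.INTER_CUBIC)[:,:,::-1])
E
```

```text
t: 9.5
tcp_pos: [0.5245, 0.2381, 0.1413]
orientation: [-179.8, -0.1, 124.7]
contact_force: [-0.3, -0.0, 0.2]
finger_gap: 0.0852
t: 10.0
tcp_pos: [0.5244, 0.2382, 0.1413]
orientation: [-179.9, -0.2, 167.7]
contact_force: [0.9, 0.7, 0.1]
finger_gap: 0.0854
t: 10.5
tcp_pos: [0.5221, 0.2374, 0.089]
orientation: [-179.8, -0.5, 180.0]
contact_force: [-0.8, -0.2, 0.3]
finger_gap: 0.0854
```

View pics/s8c.png

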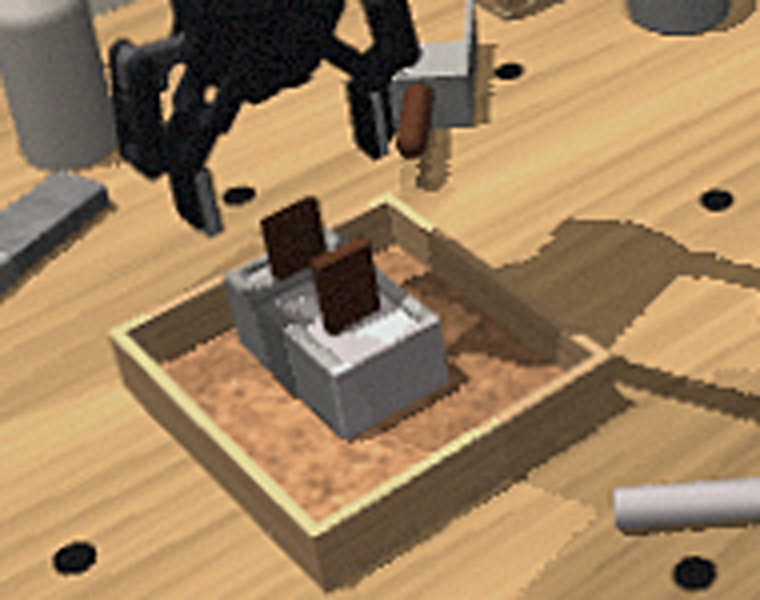

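View pics/t8.png

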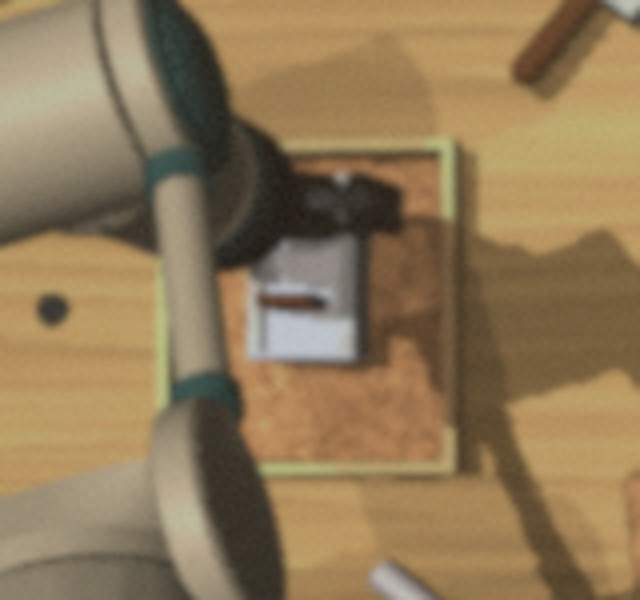

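```bash
python3 - <<'E'
from h import *
print(at_z("side",(90+345/4,180+438/4),.008),at_z("side",(90+443/4,180+375/4),.008), at_z("side",(90+228/4,180+275/4),.052))
for c in[(263,232),(320,197),(312,260),(368,239)]: print(at_z("side",(90+c[0]/4,180+c[1]/4),.092))
print(at_z("top",(90+250/4,130+360/4),.052),at_z("top",(90+358/4,130+360/4),.052))
print(status.observe()['tcp_pos'])
E
```

```text
[0.45345477 0.26805957 0.008     ] [0.45792882 0.20721711 0.008     ] [0.55059213 0.26795242 0.052     ]
[0.51813396 0.25896842 0.092     ]
[0.52378149 0.22355309 0.092     ]
[0.48268915 0.25333667 0.092     ]
[0.47813913 0.22520044 0.092     ]
[0.44683241 0.26713372 0.052     ] [0.44679    0.20623088 0.052     ]
[0.52484061 0.23828663 0.09221834]
```

The scoop measures at about (0.502, 0.238) in the tray, so the fixed grip is at about 0.525, under the tool. I'll take only the top ~9 mm of that grip at minimum force, so it can act as a hinge and let the scoop tip nose down under its own weight.

```bash
python3 -m inch '[[0,0,0,9,0],[0.4,0,0,0,0],[0.7,0,0,0,0],[1,0,0,0,0],[1,0,0,0,0]]' 20; python3 -m inch '[[1,0,0,0,0],[1,0,0,0,0],[1,0,0,-8,0],[1,0,0,-8,0],[1,0,0,0,0]]';  python3 - <<'E'
from h import *
ims=camera("side")
cv2.imwrite("pics/s9c.png",cv2.resize(ims[180:330,90:280],None,fx=4,fy=4,interpolation=cv2.INTER_CUBIC)[:,:,::-1])
E
```

```text
t: 11.1
tcp_pos: [0.5258, 0.2389, 0.0848]
orientation: [180.0, 0.1, 179.9]
contact_force: [-1.6, 3.7, 2.7]
finger_gap: 0.0287
t: 11.6
tcp_pos: [0.5261, 0.2385, 0.1014]
orientation: [180.0, 0.1, 180.0]
contact_force: [-0.8, -0.1, -2.7]
finger_gap: 0.0292
```

View pics/s9c.png

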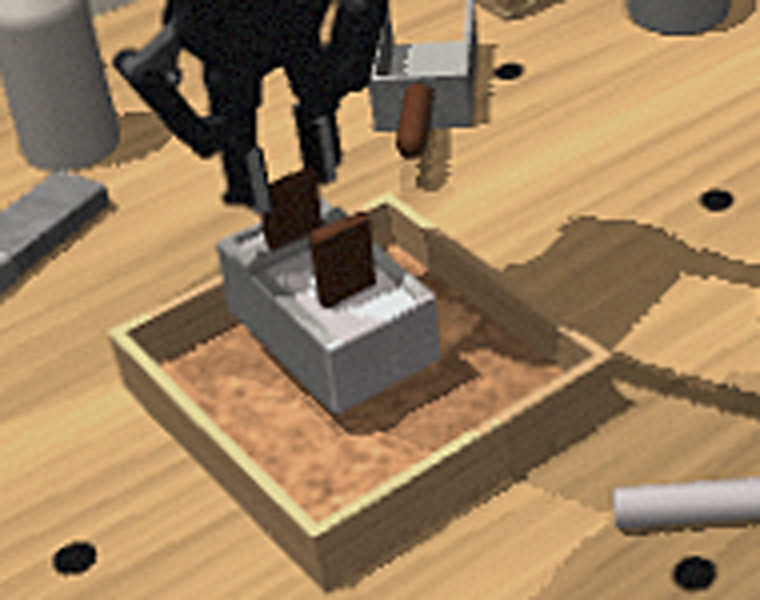

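It lifted level because friction holds the hinge. I'll tip it on the tray's +x wall: raise, shift so the rear underside is over that rim, then lower so the rim pushes the rear up. The nose stays over the cork.

```bash
python3 -m inch '[[1,0,0,-15,0],[1,0,0,-15,0],[1,-12,0,0,0],[1,-12,0,0,0],[1,0,0,0,0]]'; python3 -m inch '[[1,0,0,10,0],[1,0,0,7,0],[1,0,0,5,0],[1,0,0,3,0],[1,0,0,3,0]]';  python3 - <<'E'
from h import *
ims=camera("side")
cv2.imwrite("pics/s10c.png",cv2.resize(ims[170:320,90:280],None,fx=4,fy=4,interpolation=cv2.INTER_CUBIC)[:,:,::-1])
E
```

```text
t: 12.15
tcp_pos: [0.5519, 0.2383, 0.1294]
orientation: [-180.0, 0.1, 179.9]
contact_force: [0.4, -0.8, -2.8]
finger_gap: 0.0288
t: 12.65
tcp_pos: [0.5489, 0.2394, 0.1077]
orientation: [179.9, 0.1, 180.0]
contact_force: [-13.4, -0.9, 33.2]
finger_gap: 0.0287
```

View pics/s10c.png

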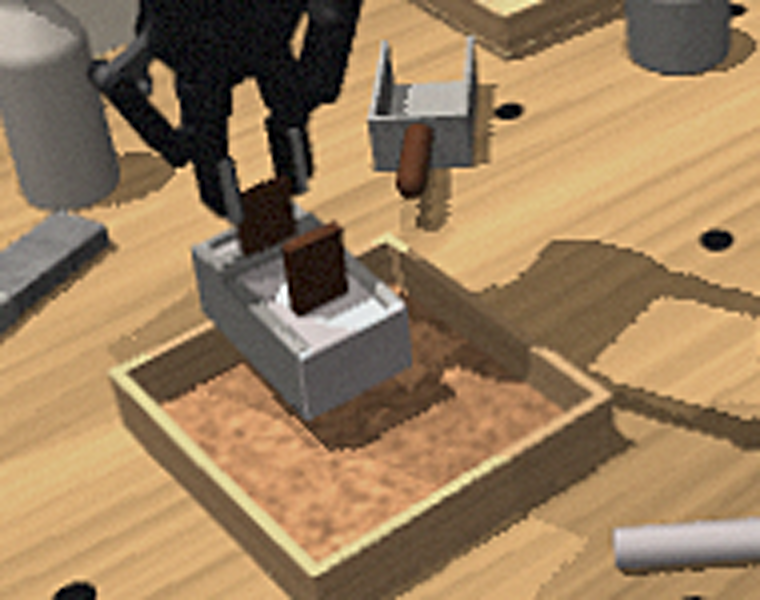

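The load reached 33 N but the hinge is stiff and it is hardly tipping, so I won't force it. I'll ease off and release instead, so the scoop leans by itself: rear on the rim, nose on the cork.

```bash
python3 -m inch '[[1,0,0,-3,0],[1,0,0,0,0],[0.6,0,0,0,0],[0.4,0,0,0,0],[0.3,0,0,0,0]]';  python3 - <<'E'
from h import *
ims=camera("side")
cv2.imwrite("pics/s11c.png",cv2.resize(ims[170:320,90:280],None,fx=4,fy=4,interpolation=cv2.INTER_CUBIC)[:,:,::-1])
E
```

```text
t: 13.2
tcp_pos: [0.549, 0.2383, 0.1046]
orientation: [-180.0, -0.1, 180.0]
contact_force: [0.6, 0.7, 0.3]
finger_gap: 0.0599
```

View pics/s11c.png

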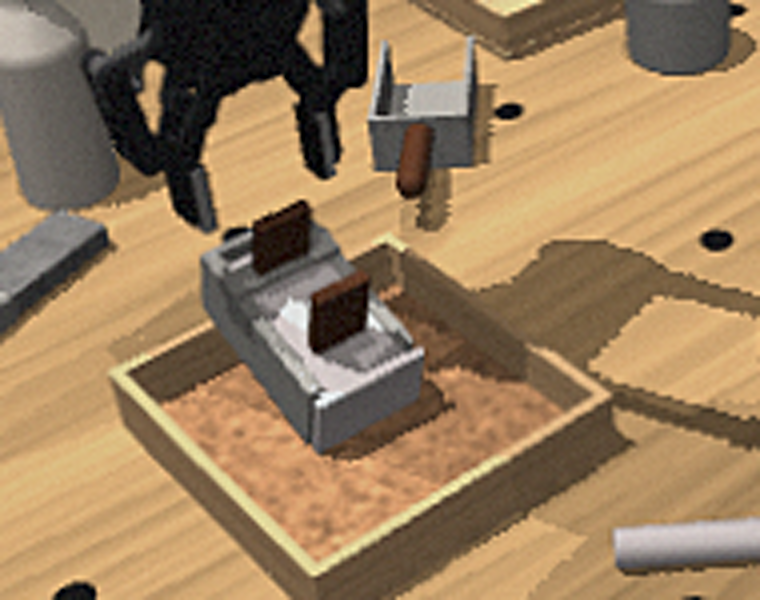

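```bash
python3 -m inch '[[0,0,0,-10,0],[0,0,0,0,0],[0,0,0,0,0]]';  python3 - <<'E'
from h import *
ims=camera("side")
cv2.imwrite("pics/s12c.png",cv2.resize(ims[170:320,90:280],None,fx=4,fy=4,interpolation=cv2.INTER_CUBIC)[:,:,::-1])
E
```

```text
t: 13.55
tcp_pos: [0.5499, 0.2385, 0.1158]
orientation: [180.0, 0.1, 180.0]
contact_force: [-1.3, 1.0, 0.3]
finger_gap: 0.0854
```

View pics/s12c.png

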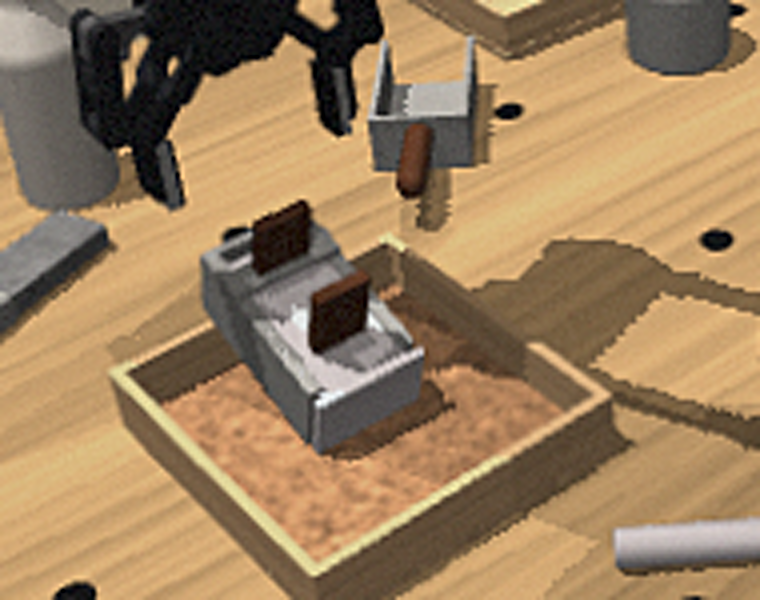

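The scoop leans nose down, resting on the rim and cork. The lid shows only about 5 mm (flap at crop (365,400)), because the flap is pinned on the cork. I'll measure the tilt and the grip top before regripping at this angle.

```bash
cat >> h.py <<'E'
def fit(n,obs,x0):
    # obs: list of ((scoop pt),(px)); unknown ox,oz(nose-bottom height pt at scoop (-.05)), oy fixed yaw
    from scipy.optimize import least_squares
    def W(v,q):
        ox,oy,oz,th,ps=v; c,s=np.cos(th),np.sin(th)
        l=np.array([q[0]*c-q[2]*s, q[1], q[0]*s+q[2]*c])
        return np.array([ox+l[0]*np.cos(ps)-l[1]*np.sin(ps),oy+l[0]*np.sin(ps)+l[1]*np.cos(ps),oz+l[2]])
    f=lambda v:np.r_[np.concatenate([proj(n,W(v,q))-p for q,p in obs]),30*(v[4]-x0[4])]
    r=least_squares(f,x0); return r.x,r.fun,W
E
python3 - <<'E'
from h import *
g=lambda c:np.array([90+c[0]/4,170+c[1]/4])
obs=[((.0232+.004-.008,.015,.084),g((250,218))),((.019,-.015,.084),g((306,202))),((.05,.03,.044),g((203,257))),((.05,.03,0),g((205,308))),((-.05,.03,.0),g((308,440))),((-.05,.03,.044),g((309,398))),((.019,-.015,.049),g((311,250))),((.019,.015,.049),g((253,272)))]
v,res,W=fit("side",obs,np.array([.525,.238,.02,.25,0.]))
print(v,np.degrees(v[3:]),res.reshape(-1)[:16].round(1))
for q in [(.023,0,.084),(-.05,0,0),(.05,0,0),(-.028,0,.084)]: print(q,W(v,q).round(4))
E
```

```text
[ 0.5217832   0.24337057  0.03303925  0.26474672 -0.0150644 ] [15.1688699  -0.86312635] [ 1.   1.7  0.9 -0.4 -1.3 -1.  -0.6  0.6 -0.1  1.1 -0.7 -2.2 -0.2 -0.2
  0.9  0.5]
(0.023, 0, 0.084) [0.522  0.2434 0.1201]
(-0.05, 0, 0) [0.4735 0.2441 0.02  ]
(0.05, 0, 0) [0.57   0.2426 0.0461]
(-0.028, 0, 0.084) [0.4728 0.2441 0.1068]
```

```bash
python3 - <<'E'
from h import *
im=camera("top"); cv2.imwrite("pics/t12.png",cv2.resize(im[130:280,90:250],None,fx=4,fy=4,interpolation=cv2.INTER_CUBIC)[:,:,::-1])
E
```

```text
(no output)
```

View pics/t12.png

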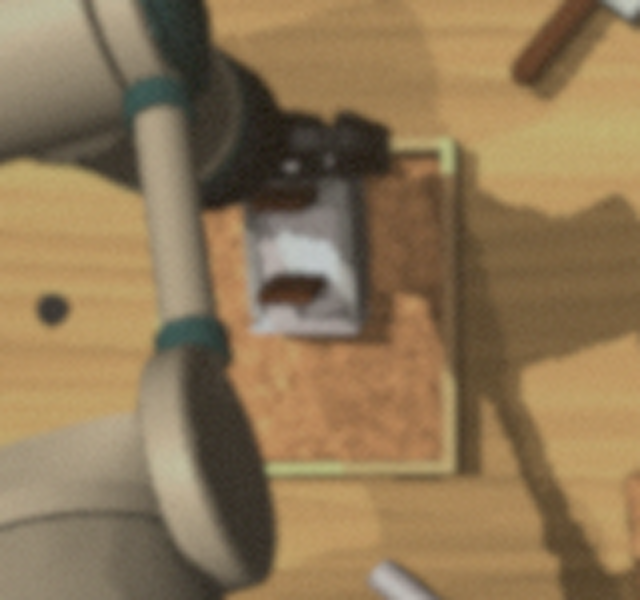

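```bash
python3 - <<'E'
from h import *
for z in(.10,.11,.12): print(z,at_z("top",(161.3,181.75),z).round(4),at_z("top",(163,205.5),z-.012).round(4), at_z("side",(90+278/4,170+210/4),z).round(4))
E
```

```text
0.1 [0.5281 0.2361 0.1   ] [0.4775 0.2349 0.088 ] [0.5479 0.2316 0.1   ]
0.11 [0.5271 0.2336 0.11  ] [0.4769 0.2324 0.098 ] [0.5341 0.238  0.11  ]
0.12 [0.5261 0.2311 0.12  ] [0.4764 0.2299 0.108 ] [0.5203 0.2443 0.12  ]
```

The two cameras put the fixed grip's top at about (0.531, 0.237, 0.115) with a 15° tilt. I'll pinch only its rear top corner, a small patch, so it can hinge.

```bash
python3 -m inch '[[0,5.5,0,8,0],[0.4,0,0,0,0],[0.7,0,0,0,0],[1,0,0,0,0],[1,0,0,0,0]]' 20; python3 -m inch '[[1,0,0,0,0],[1,0,0,-5,0],[1,0,0,-5,0],[1,0,0,-5,0],[1,0,0,0,0]]';  python3 - <<'E'
from h import *
ims=camera("side")
cv2.imwrite("pics/s13c.png",cv2.resize(ims[170:320,90:280],None,fx=4,fy=4,interpolation=cv2.INTER_CUBIC)[:,:,::-1])
E
```

```text
t: 14.15
tcp_pos: [0.5441, 0.2385, 0.1074]
orientation: [180.0, 0.0, 180.0]
contact_force: [0.2, 0.4, -0.1]
finger_gap: 0.0284
t: 14.65
tcp_pos: [0.5446, 0.2387, 0.1235]
orientation: [180.0, 0.1, 180.0]
contact_force: [-0.1, 0.5, 0.3]
finger_gap: 0.0001
```

View pics/s13c.png

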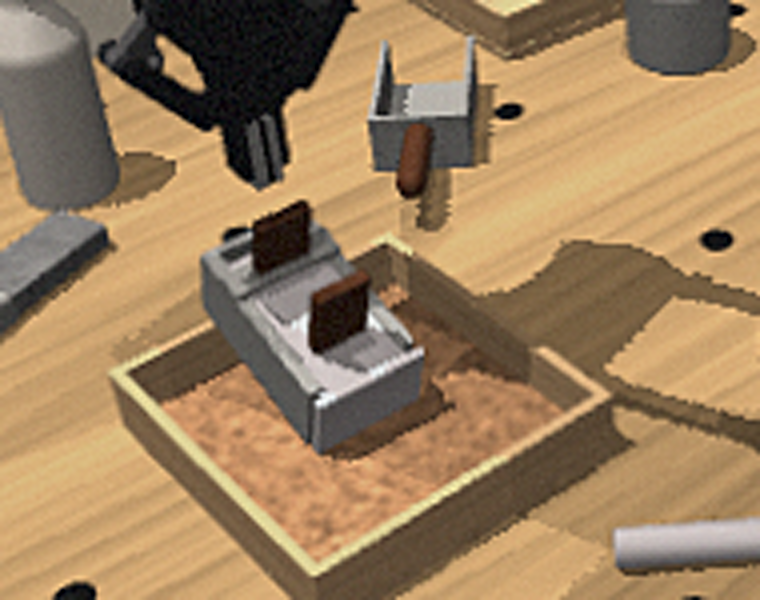

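It slipped off and the scoop didn't move. Retrying with a bit more overlap: 3 mm in x and 4 mm deeper.

```bash
python3 -m inch '[[0,3,0,0,0],[0,0,0,0,0],[0,0,0,0,0],[0,0,0,0,0],[0,0,0,0,0]]' 25; python3 -m inch '[[0,0,0,20,0],[0.4,0,0,0,0],[0.7,0,0,0,0],[1,0,0,0,0],[1,0,0,0,0]]';python3 -m inch '[[1,0,0,0,0],[1,0,0,-5,0],[1,0,0,-5,0],[1,0,0,-5,0],[1,0,0,0,0]]';  python3 - <<'E'
from h import *
ims=camera("side")
cv2.imwrite("pics/s14c.png",cv2.resize(ims[170:320,90:280],None,fx=4,fy=4,interpolation=cv2.INTER_CUBIC)[:,:,::-1])
E
```

```text
t: 15.2
tcp_pos: [0.5409, 0.2385, 0.1222]
orientation: [-180.0, -0.0, 180.0]
contact_force: [-0.3, 0.0, -0.6]
finger_gap: 0.0722
t: 15.7
tcp_pos: [0.5415, 0.2388, 0.1031]
orientation: [180.0, 0.1, 180.0]
contact_force: [-0.5, 1.7, 4.8]
finger_gap: 0.0282
t: 16.2
tcp_pos: [0.5414, 0.2386, 0.1181]
orientation: [180.0, 0.1, 180.0]
contact_force: [0.3, -0.1, -2.4]
finger_gap: 0.0279
```

View pics/s14c.png

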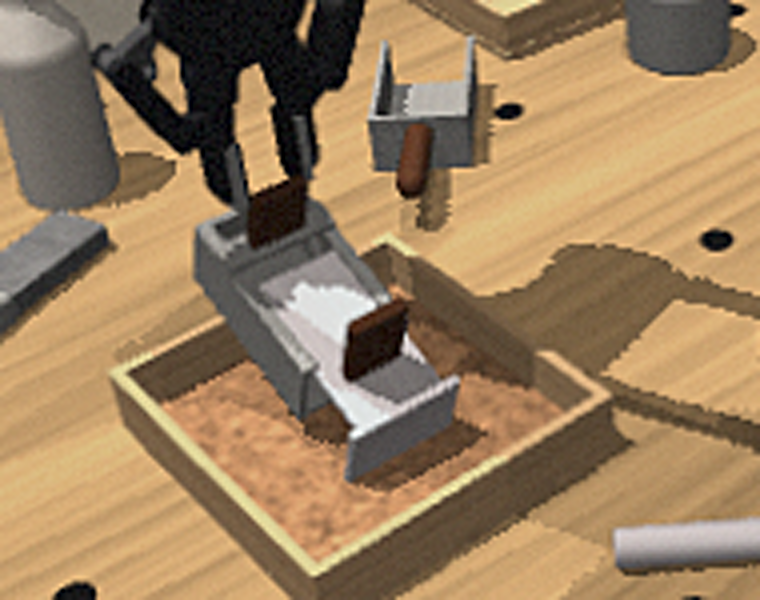

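It's held tilted and the lid has slid fully open over the tray (flap at crop (400,430)). Next I'll raise it, wait a moment and check whether the balls rolled out.

```bash
python3 -m inch '[[1,0,0,-10,0],[1,0,0,-10,0],[1,0,0,0,0],[1,0,0,0,0],[1,0,0,0,0]]'; python3 - <<'E'
from h import *
ims=camera("side")
cv2.imwrite("pics/s15c.png",cv2.resize(ims[170:320,90:280],None,fx=4,fy=4,interpolation=cv2.INTER_CUBIC)[:,:,::-1])
for d in spotter.find_in("side","ball")[:4]: print(d)
im=camera("top"); cv2.imwrite("pics/t15.png",cv2.resize(im[130:280,90:250],None,fx=4,fy=4,interpolation=cv2.INTER_CUBIC)[:,:,::-1])
for d in spotter.find_in("top","ball")[:4]: print(d)
E
```

```text
t: 16.75
tcp_pos: [0.5407, 0.2384, 0.1372]
orientation: [-180.0, -0.0, 180.0]
contact_force: [-0.2, 0.3, -2.6]
finger_gap: 0.0277
```

View pics/s15c.png

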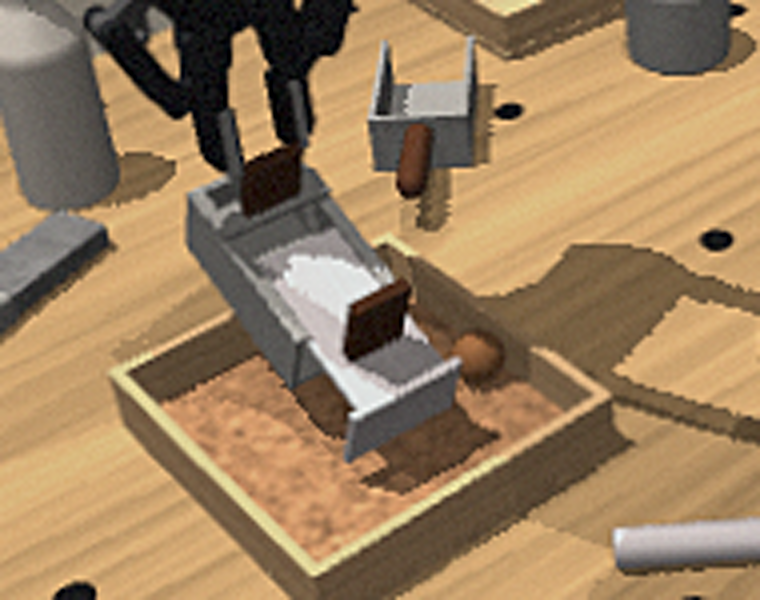

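View pics/t15.png

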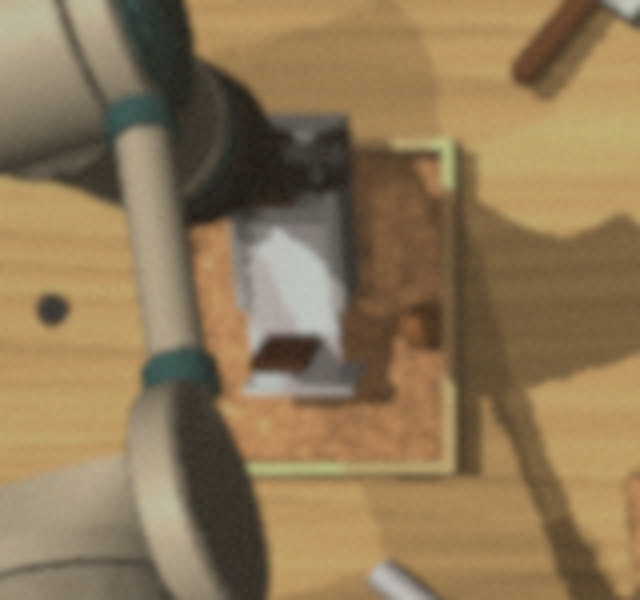

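One ball is out, at side crop (475,358) by the −y wall, and there may be a second brown shape at (432,335). I'll raise a little and look again.

```bash
python3 -m inch '[[1,0,0,-15,0],[1,0,0,-5,0],[1,0,0,0,0],[1,0,0,0,0],[1,0,0,0,0]]'; python3 - <<'E'
from h import *
ims=camera("side")
cv2.imwrite("pics/s16c.png",cv2.resize(ims[150:300,90:280],None,fx=4,fy=4,interpolation=cv2.INTER_CUBIC)[:,:,::-1])
for d in spotter.find_in("side","ball")[:4]: print(d)
im=camera("top"); cv2.imwrite("pics/t16.png",cv2.resize(im[130:280,90:250],None,fx=4,fy=4,interpolation=cv2.INTER_CUBIC)[:,:,::-1])
for d in spotter.find_in("top","ball")[:4]: print(d)
E
```

```text
t: 17.45
tcp_pos: [0.5406, 0.2383, 0.1567]
orientation: [-180.0, -0.1, 180.0]
contact_force: [-0.4, -0.4, -2.1]
finger_gap: 0.0278
{'extent': [178.1, 269.7, 11.1, 11.4], 'conf': 0.5}
{'extent': [188.8, 208.0, 13.2, 5.4], 'conf': 0.64}
```

View pics/s16c.png

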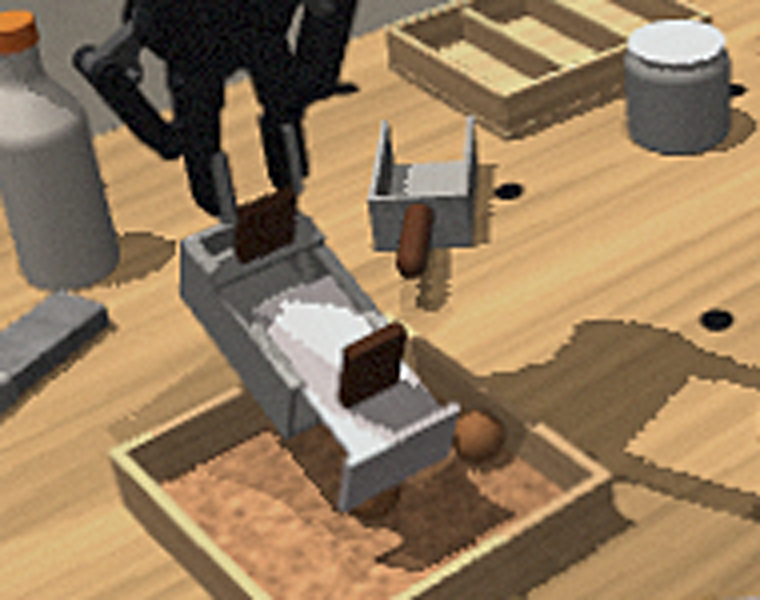

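View pics/t16.png

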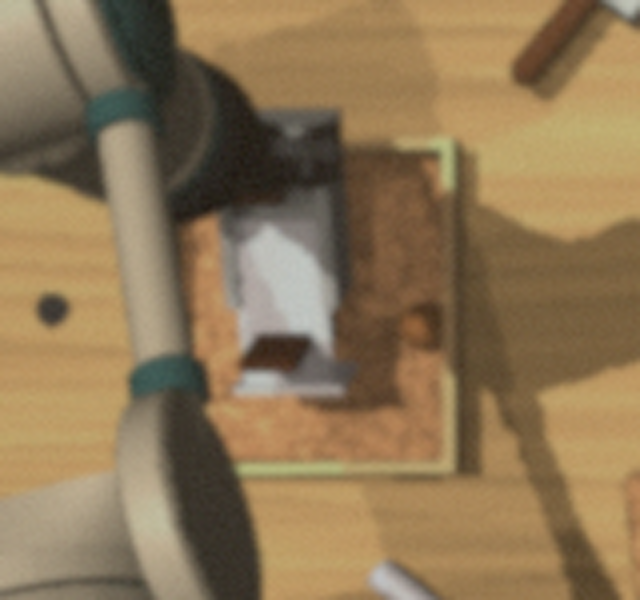

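```bash
python3 - <<'E'
from h import *
print(at_z("side",(183.6,275.4),.022), at_z("side",(90+478/4,150+437/4),.022))
E
python3 -m inch '[[1,0,0,-15,0],[1,0,0,-15,0],[1,0,0,-10,0],[1,0,-15,0,0],[1,0,-30,0,0]]'; python3 -m inch '[[1,0,-40,0,0],[1,0,-40,0,0],[1,0,-40,0,0],[1,0,-30,0,0],[1,0,-20,0,0]]'; python3 -m inch '[[1,0,-13,0,0],[1,0,0,0,0],[1,0,0,0,0]]'; python3 - <<'E'
from h import *
ims=camera("side")
cv2.imwrite("pics/s17.png",ims[:,:,::-1])
for d in spotter.find_in("side","ball")[:4]: print(d)
im=camera("top"); cv2.imwrite("pics/t17.png",im[:,:,::-1])
for d in spotter.find_in("top","ball")[:4]: print(d)
E
```

```text
[0.46324947 0.24242773 0.022     ] [0.46788588 0.17650511 0.022     ]
t: 18.15
tcp_pos: [0.5409, 0.1937, 0.197]
orientation: [180.0, 0.0, -179.9]
contact_force: [-0.0, -1.9, -3.1]
finger_gap: 0.0277
t: 18.65
tcp_pos: [0.5396, 0.0201, 0.1965]
orientation: [-179.9, -0.1, 179.8]
contact_force: [-0.3, 0.8, -3.4]
finger_gap: 0.028
t: 18.95
tcp_pos: [0.5405, 0.0108, 0.197]
orientation: [180.0, -0.0, 179.9]
contact_force: [-0.5, 0.3, -2.4]
finger_gap: 0.0285
{'extent': [176.7, 267.5, 15.7, 15.4], 'conf': 0.64}
{'extent': [205.9, 253.4, 10.3, 9.7], 'conf': 0.56}
```

View pics/s17.png

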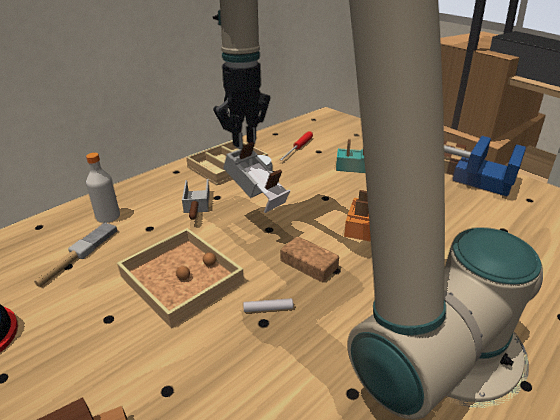

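View pics/t17.png

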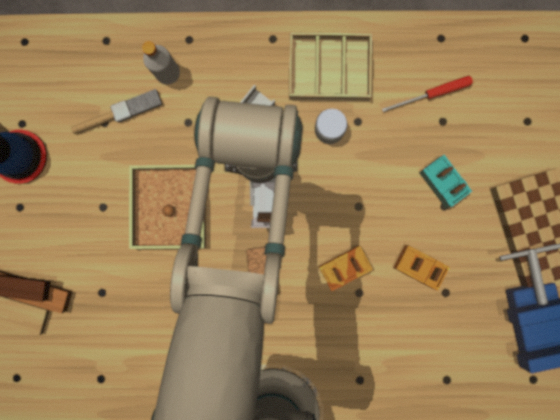

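Both balls lie in the tray: side view (184,274) and (209,258). The scoop is empty and still tilted, with its lid open. Now I'll stand it on the free bench spot, where pressing the nose down will level it.

```bash
python3 -m inch '[[1,-10,0,20,0],[1,0,0,30,0],[1,0,0,20,0],[1,0,0,10,0],[1,0,0,5,0]]'; python3 -m inch '[[1,0,0,4,0],[1,0,0,4,0],[1,0,0,4,0],[1,0,0,4,0],[1,0,0,4,0]]'; python3 - <<'E'
from h import *
ims=camera("side")
cv2.imwrite("pics/s18.png",cv2.resize(ims[100:250,180:370],None,fx=4,fy=4,interpolation=cv2.INTER_CUBIC)[:,:,::-1])
E
```

```text
t: 19.65
tcp_pos: [0.5502, 0.0111, 0.1114]
orientation: [180.0, -0.1, -180.0]
contact_force: [-0.9, -0.0, -2.7]
finger_gap: 0.0279
t: 20.15
tcp_pos: [0.551, 0.0105, 0.0924]
orientation: [-180.0, 0.0, 179.9]
contact_force: [1.0, 0.7, -1.4]
finger_gap: 0.0279
```

View pics/s18.png

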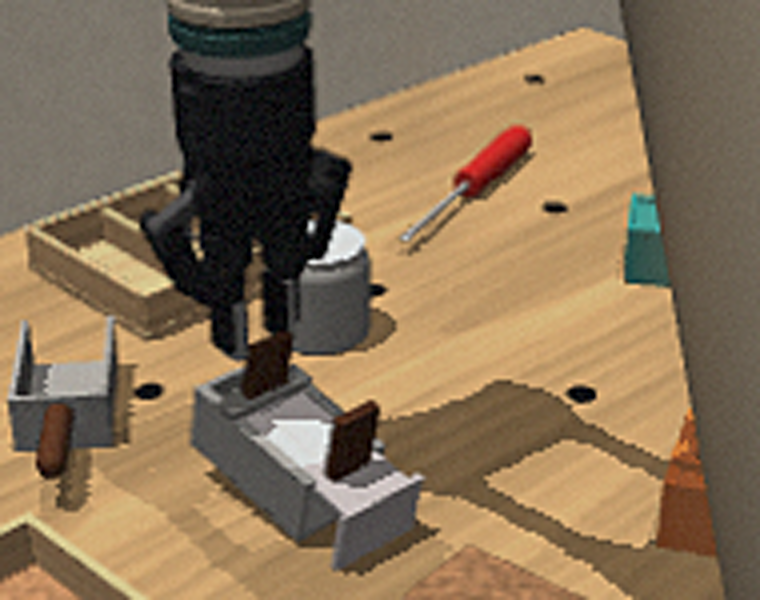

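It's levelling. Continuing down gently.

```bash
python3 -m inch '[[1,0,0,3,0],[1,0,0,3,0],[1,0,0,3,0],[1,0,0,0,0]]'; python3 -m inch '[[1,0,0,2,0],[1,0,0,2,0],[1,0,0,0,0]]'
```

```text
t: 20.6
tcp_pos: [0.5514, 0.0105, 0.0833]
orientation: [180.0, 0.1, 180.0]
contact_force: [0.4, 1.9, -0.0]
finger_gap: 0.028
t: 20.9
tcp_pos: [0.5543, 0.0105, 0.0809]
orientation: [-180.0, 0.4, 179.9]
contact_force: [4.0, 1.9, 5.1]
finger_gap: 0.0278
```

```bash
python3 - <<'E'
from h import *
ims=camera("side")
cv2.imwrite("pics/s19.png",cv2.resize(ims[100:250,180:370],None,fx=4,fy=4,interpolation=cv2.INTER_CUBIC)[:,:,::-1])
E
```

```text
(no output)
```

View pics/s19.png

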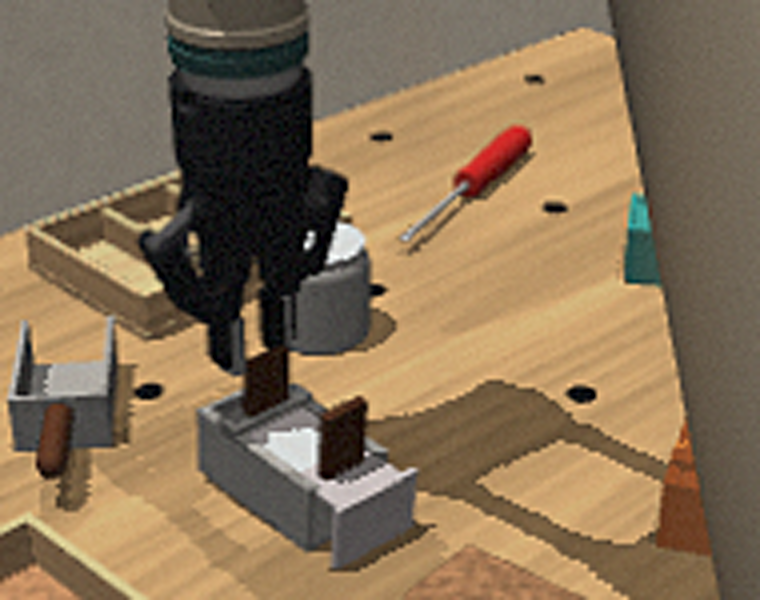

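It's flat on the bench. Releasing and rising clear.

```bash
python3 -m inch '[[0.6,0,0,0,0],[0.3,0,0,0,0],[0,0,0,0,0],[0,0,0,0,0],[0,0,0,-10,0]]'; python3 -m inch '[[0,0,0,-30,0],[0,0,0,-40,0],[0,0,0,-40,0],[0,0,0,-20,0],[0,0,0,0,0]]'; python3 -m inch '[[0,0,-40,0,0],[0,0,-40,0,0],[0,0,-40,0,0],[0,0,-40,0,0],[0,0,0,0,0]]'; python3 - <<'E'
from h import *
ims=camera("side")
cv2.imwrite("pics/s20.png",cv2.resize(ims[100:310,110:370],None,fx=3,fy=2.8,interpolation=cv2.INTER_CUBIC)[:,:,::-1])
bs=[d for d in spotter.find_in("side","ball")[:4]]
im=camera("top"); cv2.imwrite("pics/t20.png",im[:,:,::-1])
bt=[d for d in spotter.find_in("top","ball")[:4]]
for n,L in(("side",bs),("top",bt)):
    for d in L:
        e=d['extent']; c=(e[0]+e[2]/2,e[1]+e[3]/2); print(n,d['conf'],c,at_z(n,c,.022).round(3))
E
```

```text
t: 21.45
tcp_pos: [0.5492, 0.0105, 0.0882]
orientation: [180.0, -0.2, 180.0]
contact_force: [-0.3, 0.4, -0.2]
finger_gap: 0.085
t: 21.95
tcp_pos: [0.5529, 0.0102, 0.2236]
orientation: [-179.9, 0.5, 180.0]
contact_force: [0.2, 0.5, -0.5]
finger_gap: 0.0854
t: 22.45
tcp_pos: [0.55, -0.1541, 0.2179]
orientation: [-179.9, -0.1, 179.7]
contact_force: [-0.0, 0.9, -0.4]
finger_gap: 0.0852
side 0.56 (184.54999999999998, 272.15000000000003) [0.47  0.236 0.022]
side 0.56 (210.35000000000002, 258.8) [0.468 0.174 0.022]
side 0.5 (180.55, 278.3) [0.46  0.251 0.022]
top 0.64 (169.0, 211.54999999999998) [0.467 0.237 0.022]
```

View pics/s20.png

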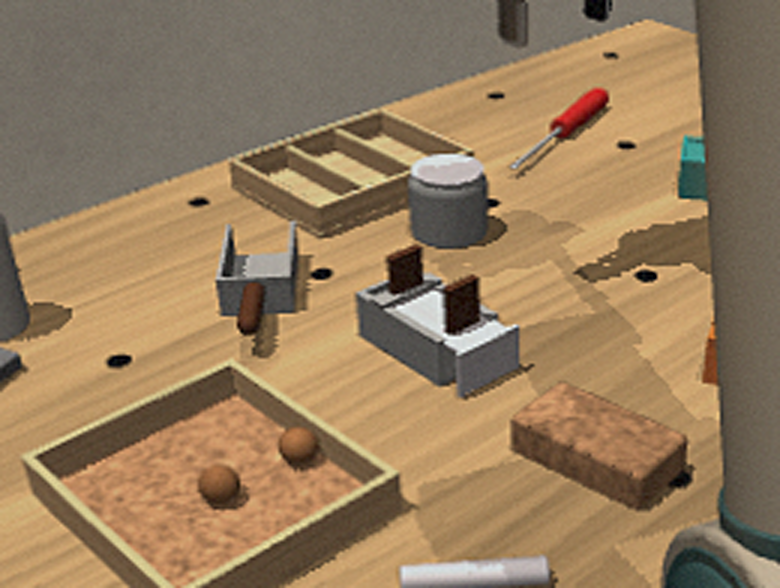

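View pics/t20.png

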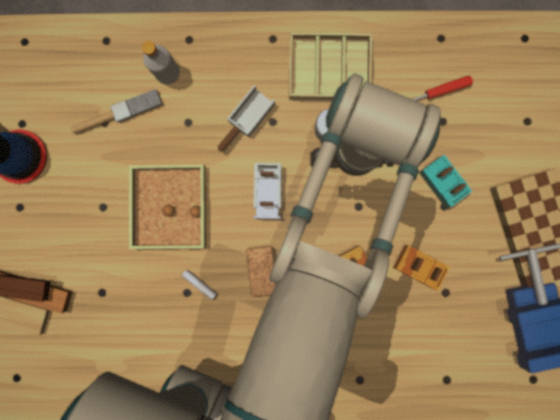

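```bash
python3 - <<'E'
from h import *
g=lambda c:np.array([110+c[0]/3,100+c[1]/2.8])
a,b=at_z("side",g((361,333)),0),at_z("side",g((450,383)),0); print(a,b,np.linalg.norm(a-b))
a,b=at_z("side",g((357,292)),.044),at_z("side",g((443,335)),.044); print(a,b,np.linalg.norm(a-b))
obs=[((.05,.03,.0),g((361,333))),((-.05,.03,0),g((450,383))),((.05,.03,.044),g((357,292))),((-.05,.03,.044),g((443,337))),((.019,.015,.084),g((388,256))),((.019,-.015,.084),g((422,246)))]
v,res,W=fit("side",obs,np.array([.5,.01,.0,.0,0.])); print(v,np.degrees(v[3:]),res.round(1))
print(status.observe()['contact_force'])
E
```

```text
[0.5788519 0.0359173 0.       ] [0.47530593 0.03232949 0.        ] 0.1036081124141144
[0.57647032 0.0381045  0.044     ] [0.48165025 0.03197439 0.044     ] 0.09501801827651932
[ 0.5244572   0.00870445  0.00264676 -0.03333445  0.02235257] [-1.90992321  1.28070789] [ 0.   1.2 -1.3 -0.3 -0.3  0.1 -0.1 -0.1  1.6  0.2  0.1 -1.   0.7]
[-0.00718971 -0.7095193  -0.04560661]
```

The fit gives a tilt of about 2° and a height of about 3 mm. Both are within pixel error of standing flat, and the arm is clear, so I'm handing in.

```bash
python3 - <<'E'
from bench import bot
print(bot.finish_job())
E
```

```text
the job is handed in; nothing more can be done
None
```

I handed the job in at about 22.7 s, with both balls in the plain tray and the empty scoop standing on the bench beside it. No verdict was reported.

**What I did:**
- I squeezed the two grips together (gap 52 mm against the nominal 54), so the lid was shut, then carried the scoop to the tray and set it down inside.
- The tool cannot tilt, so I first tried hinging the scoop on its fixed grip and pressing its rear on the tray rim. The hinge was too stiff (33 N with hardly any tip), so I stopped.
- I released it to lean about 15° on the rim, then regripped the fixed grip. The first pinch slipped off harmlessly. The second held, and as I lifted the lid slid fully open and both balls rolled out.
- I set the scoop down at about (0.52, 0.01), let go and moved the arm clear.

**Last checks:**
- **Balls:** the side camera shows both on the cork, at about (0.470, 0.236) and (0.468, 0.174). In the tray's frame the second is at y ≈ −0.065, inside the ±0.075 limit. A third, overlapping side-camera detection at (0.460, 0.251) is a duplicate of the first ball. The top-camera network reported only one ball, but its picture shows both.
- **Scoop:** the image fit gave about 2° of tilt and 3 mm of height. That is within the limits and within the fit's pixel error of standing flat. Its lid is still partly open.
- **Robot:** the contact force was under 1 N, and nothing was touching the gripper.

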